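# Stow the edge guards, nested in the V rack

### The arm

A 6-joint arm with a two-finger parallel gripper is mounted at the origin on the work surface. World frame = base frame: x ahead of the robot, y to its left, z up, the work surface at z = 0. Lengths are in m, angles in rad, forces in N, time in s.
With the tool pointing down it reaches from about 0.275 to 0.75 m from the base axis. Payload 10.2 kg.
Tool frame: the origin (TCP) lies at the very end of the fingers, on their centre line; the grasp point (between the pads) lies 19 mm behind it; x points along the fingers, y is the direction in which the jaws open and shut, and the axes are right-handed (so a half turn about x gives the same grasp; the last joint's range is limited). The gripper opens to 85 mm and grips with 20 to 120 N. Pads are 22 mm wide; open, the fingers measure 114 mm over their backs; the gripper's body (76 mm by 85 mm) begins 54 mm behind the grasp point. The pads swing forward as they close: fully open they stand 13 mm farther back than shut.
Start: joints at [1.012, 0.313, 1.498, -0, 1.331, -0.223], TCP at [0.173, 0.496, 0.231] pointing down, gripper open.
Joint ranges: [-2.94, 2.94], [-0.97, 2.17], [0.19, 2.56], [-1.23, 4.37], [0.02, 3.11], [-2.88, 2.88]. Speed limits (rad/s): [2.39, 2.39, 3.01, 3.14, 3.14, 3.14].

### API

Orientations are given as a rotation vector (axis times angle).
In Python, from plant import robot, snapshot, calibration gives the robot as it stands.
- The arm moves only by the tool move_arm, never from a script. Its argument "moves" is a list of rows, each a list of 7 numbers: the shift along the tool's x, y, z in m, then the turn, a rotation vector about the tool's x, y, z in rad, then the closure, from 0 (fully open) to 1 (shut). In form: [[dx, dy, dz, rx, ry, rz, jaw], ...]. A call has exactly 10 rows; each row is the pose to reach, as a shift and turn from the pose commanded when the call began, along the tool's axes at that moment; what a row does not reach only later rows make up. A row lasts 1/10 s, in which the tool goes at most 50 mm and 8.59 degrees, less where a joint would pass 70% of its speed; a pose out of reach is approached as far as the arm can. A call with a gripper value outside its range is refused whole. The fingers move at their own pace and stop on an object; "force" is the grip in N (left out, the last holds). Time passes only in rows, so rows that repeat a pose let the fingers close, or fill a call up. It gives the time, the measured TCP pose, the force and the opening at its end, in the units of the state.
- robot.sense(): the state, without advancing time (a new reading comes with each control period).
- snapshot(name): name is "scene" or "side" or "wrist"; returns the picture (384x512x3 uint8, blue, green, red); there is no depth.
- calibration(name): a dict with "fx", "fy", "cx", "cy" (pixels), "rvec" (rotation vector, rad) and "tvec" (3), from world to camera coordinates, as OpenCV has them. Camera axes: x right, y down, z forward; pixel columns grow to the right and rows downward; lengths in m; the calibration is good to about 2 mm. A picture is of the moment at which its call begins: read the wrist's pose just before it. calibration takes no time and is no camera call; for the wrist camera it gives the pose at the moment of the call.
- robot.job_done(): hands the job in, once; it reports no verdict.
The state is a dict: "time": time; "qpos": joint angles; "qvel": joint speeds; "tau": joint torques, N m; "ee_pos": TCP position; "tool_rot": TCP orientation; "wrist_force": force on the tool from outside, world axes, zero at the start; "torque": the same for the moment, N m; "grip_width": opening from 0.0 (shut) to 1.0 (fully open).
Only numpy, scipy, OpenCV 4.12 (cv2) and the standard library are available. Lean on these libraries where they do the work, as an engineer would, in place of code of your own. Each camera call takes 0.05 s, during which the arm holds its last target.

### The job

Put the two loose edge guards away in the V rack: nest the blue angle section into the bare aluminium one that lies in the rack, then nest the orange one into the blue, each with its tabbed leg along the tall steep side of the rack, pushed fully home in the V and with the ends of all three flush. Lower them in rather than dropping them, leave them resting there, and leave the other things on the bench where they stand.

Things in the scene. Friction and masses are not known exactly. Their poses are not given: they have to be found in the camera images.
- blue_tab (a point): Centre of the blue guard's grip tab: 30 mm wide (along y), 4 mm thick, in the plane of the tab leg, from its free edge (60 mm from the outer corner) to 100 mm from it; centred 32 mm from mid-length, to -y. x: across the tab's sheet, to the side where the plain leg extends; y: along the length; z: up the tab leg. Outer corner line at mid-length: (-2, +32, -80) mm. Tab leg upright at the start.
- orange_tab (a point): Centre of the orange guard's grip tab: 30 mm wide (along y), 4 mm thick, in the plane of the tab leg, from its free edge (60 mm from the outer corner) to 100 mm from it; centred 32 mm from mid-length, to +y. x: across the tab's sheet, to the side where the plain leg extends; y: along the length; z: up the tab leg. Outer corner line at mid-length: (-2, -32, -80) mm. Tab leg upright at the start.
- blue: The blue edge guard: an angle section, two flat legs at a right angle, each 60 mm wide outside, 160 mm long, 4 mm thick, about 0.2 kg, with a tab on one leg. Origin on its outer corner line at mid-length; x along the plain leg, y along the length, z up the tab leg. At the start the plain leg lies flat on the table, at a yaw within 0.6 of 0, on the left or the right.
- orange: The orange edge guard: an angle section, two flat legs at a right angle, each 60 mm wide outside, 160 mm long, 4 mm thick, about 0.2 kg, with a tab on one leg. Origin on its outer corner line at mid-length; x along the plain leg, y along the length, z up the tab leg. At the start the plain leg lies flat on the table, at a yaw within 0.6 of 0, on the left or the right.
- liner: Bare aluminium angle section, no tab, loose in the rack: legs 60 x 60 mm outside, 160 long, 4 thick, 0.24 kg. Origin on its outer corner line at mid-length; x along its gentle leg (rises 35 degrees, away from the robot), y its length, z along its steep leg (leans 35 degrees from vertical to the robot). A nested guard has parallel axes, its origin 4 mm further in x and z (the next 8 and 8), same y.
- rack_apex (a point): Bottom of the fixed cream V rack's V at mid-length, 28 mm above the table. Upright axes: y along the V, x level, from the steep side to the gentle side, away from the robot (yaw within 0.3). Rack walls: 150 mm along y, 6 thick; the gentle one is 52 mm up its slope, the steep one 46 mm. Black base 165 x 170 mm. Guards go in from the steep side, tilted 35 degrees.
- shield_edge (a point): Middle of the edge nearest the robot of the rack's rigid amber see-through shield, at the plate's underside; axes as rack_apex. It is a level plate 5 mm thick, from here 99 mm in +x, 168 mm along y, over the gentle side of the V (this edge is 5 mm in x and 157 mm in z from rack_apex), on two 10 mm posts 87 mm further in x, at y = +-74. The steep side is open above.
- jar: Bystander: small amber glass jar, 44 mm across, 60 mm tall; origin at the centre of its underside.
- tin: Bystander: small pale, whitish metal tin, 48 mm across, 50 mm tall; origin at the centre of its underside.
- wash_bottle: Bystander: white bottle with red cap, 66 mm across, 165 mm tall; origin at the centre of its underside.
- carrier: Bystander: blue wafer carrier with a pale round lid, 110 x 110 mm, 36 mm tall; origin at the centre of its underside.
- beaker: Bystander: glass beaker, 64 mm across, 80 mm tall; origin at the centre of its underside.
- driver: Bystander: red-handled screwdriver 150 mm long lying down; origin at the centre of its underside.
- weight: Bystander: brass block 50 x 50 mm, 35 mm tall; origin at the centre of its underside.

How it is judged:
On the way, in this order (a step that is already met when the one before it is completed fails the run):
1. the blue guard is nested fully home in the aluminium one, ends flush, and let go (x of blue_tab in the frame of liner between 0.002 and 0.01 m and y of blue_tab in the frame of liner between -0.04 and -0.024 m and z of blue_tab in the frame of liner between 0.08 and 0.088 m and angle between the y axis of blue_tab and the y axis of liner, either way round below 0.07 rad and angle between the z axis of blue_tab and the z axis of liner, either way round below 0.07 rad and distance between liner and rack_apex below 0.008 m and contact force between the fingers and blue below 0.1 N and linear speed of blue below 0.02 m/s), for 0.2 s.
2. the orange guard is nested fully home in the blue one, ends flush, and let go (x of orange_tab in the frame of blue_tab between 0 and 0.008 m and y of orange_tab in the frame of blue_tab between 0.056 and 0.072 m and z of orange_tab in the frame of blue_tab between 0 and 0.008 m and angle between the y axis of orange_tab and the y axis of blue_tab, either way round below 0.07 rad and angle between the z axis of orange_tab and the z axis of blue_tab, either way round below 0.07 rad and y of orange_tab in the frame of liner between 0.024 and 0.04 m and x of blue_tab in the frame of liner between 0.002 and 0.01 m and y of blue_tab in the frame of liner between -0.04 and -0.024 m and z of blue_tab in the frame of liner between 0.08 and 0.088 m and angle between the y axis of blue_tab and the y axis of liner, either way round below 0.07 rad and angle between the z axis of blue_tab and the z axis of liner, either way round below 0.07 rad and distance between liner and rack_apex below 0.008 m and contact force between the fingers and orange below 0.1 N and linear speed of orange below 0.02 m/s), for 0.2 s.
At the end, for the whole second after the job is handed in: Aluminium, blue and orange lie nested in that order in the rack, tabbed legs on the steep side: each within 4 mm of fully seated along both legs, ends within 8 mm of flush, axes within 4 degrees, the aluminium one within 8 mm of its place in the rack; all released and at rest (all of step 2 and contact force between the fingers and blue below 0.1 N and linear speed of blue below 0.02 m/s); the robot touches nothing.
It fails at once if a guard is dropped or thrown (moves faster than 0.5 m/s while not touched by the fingers) ((contact force between the fingers and blue below 0.1 N and linear speed of blue above 0.5 m/s) or (contact force between the fingers and orange below 0.1 N and linear speed of orange above 0.5 m/s)).
It fails at once if one of the other things on the bench is shifted by more than 40 mm or knocked over (distance of any of jar, tin, wash_bottle, carrier, beaker, driver, weight from where it was at the start of the episode above 0.04 m or angle between any of jar, tin, wash_bottle, carrier, beaker, weight's own z axis and vertical above 0.5 rad).
It also fails if it takes over 61 s, if anything falls off the work surface, if the arm or the gripper's body presses on something with over 40 N, if the wrist force passes 120 N, or if a joint passes its speed limit or range.

## Working session

There is one attempt and no reset: what is moved stays moved. The work goes in short steps, Python scripts to look and compute and a tool call to move; the robot and the scene stay as the last step left them, time stands still between calls to the robot, and variables do not carry over. Pictures are saved under pics/ and viewed, and the job is handed in when it is done.

Besides the shell and the picture viewer there is one more tool, called as name(argument=value, ...) on one line, values as JSON. move_arm: Moves the arm, as the interface text tells. Its arguments: {"type":"object","properties":{"moves":{"type":"array"},"force":{"type":"number"}},"required":["moves"]}

```bash
ls -la; mkdir -p pics; python3 - <<'E'
from plant import robot, snapshot, calibration
import cv2
for n in ("scene","side","wrist"):
    c=calibration(n); print(n,c)
    im=snapshot(n); cv2.imwrite(f"pics/{n}0.png",im)
print(robot.sense())
E
```

```text
total 12
drwxr-xr-x  3 agent agent 4096 Dec  7 00:59 .
drwxr-xr-x 23 root  root  4096 Dec  7 00:59 ..
drwxr-xr-x  2 agent agent 4096 Dec  7 00:59 pics
scene {'fx': 486.47705202023565, 'fy': 486.47705202023565, 'cx': 253.087605098996, 'cy': 186.9605566038104, 'rvec': array([ 1.21498645,  2.5211883 , -0.71191632]), 'tvec': array([ 0.36091867, -0.32215512,  1.6108856 ])}
side {'fx': 421.4502351839524, 'fy': 421.4502351839524, 'cx': 257.06399670372514, 'cy': 195.5719736697377, 'rvec': array([ 2.27340905, -0.81589269,  0.35174409]), 'tvec': array([-0.41063327,  0.34576418,  0.973872  ])}
wrist {'fx': 277.2723341299301, 'fy': 277.2723341299301, 'cx': 260.4418819273011, 'cy': 192.3621202164079, 'rvec': array([-2.37990055, -1.69184015, -0.21919763]), 'tvec': array([-0.52451549, -0.03276177,  0.37756295])}
{'time': 0.15, 'qpos': array([ 1.01160220e+00,  3.13311226e-01,  1.49823589e+00, -1.96880215e-05,
        1.33099555e+00, -2.23370562e-01]), 'qvel': array([ 0.00038171, -0.00128018, -0.00224081, -0.00251308,  0.00178196,
        0.00026553]), 'tau': array([ 1.76040397e-03, -4.12367499e+01, -2.59801072e+01, -1.20983973e-04,
        3.18455764e-03, -4.44509368e-06]), 'ee_pos': array([0.17291317, 0.49551187, 0.23088182]), 'tool_rot': array([ 0.26284167,  1.55502938, -0.26423806]), 'wrist_force': array([-0.3122009 , -0.08850025,  0.50513426]), 'torque': array([ 0.01941246, -0.04385027,  0.00681523]), 'grip_width': 1.001048072087197}
```

View pics/scene0.png

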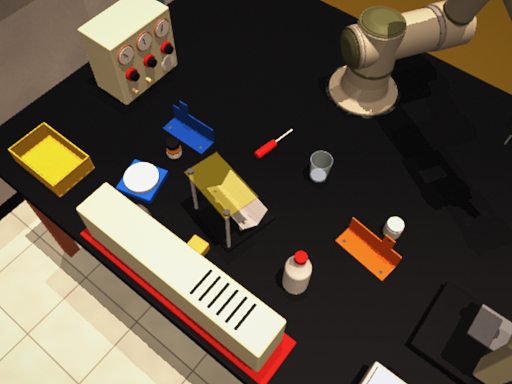

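View pics/side0.png

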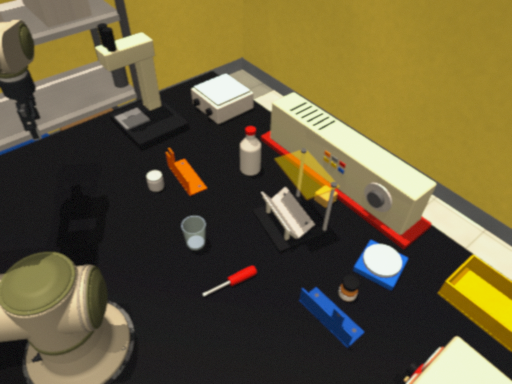

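View pics/wrist0.png

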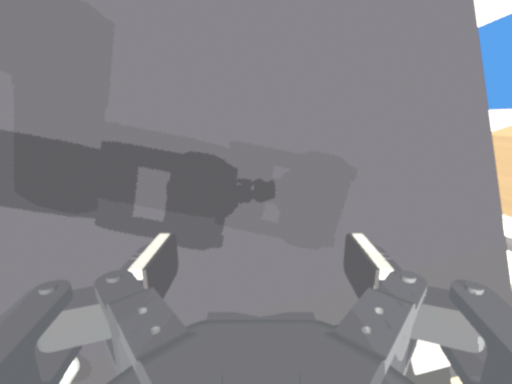

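The scene view shows the blue guard at about (190,130) px with the jar beside it. The orange guard is at about (370,250) with the tin at (395,228), and the rack with its shield is at about (225,200). I'll enlarge crops of these next.

```bash
python3 - <<'E'
import cv2, numpy as np
a=cv2.imread("pics/scene0.png"); b=cv2.imread("pics/side0.png")
def crop(im,x0,y0,w,h,s): return cv2.resize(im[y0:y0+h,x0:x0+w],None,fx=s,fy=s,interpolation=cv2.INTER_CUBIC)
def br(im): return np.clip(im.astype(float)*1.5,0,255).astype(np.uint8)
t=np.hstack([crop(a,155,95,66,66,6),crop(b,295,280,66,66,6)])
cv2.imwrite("pics/blue_z.png",br(t))
t=np.hstack([crop(a,330,210,80,80,5),crop(b,140,140,80,80,5)])
cv2.imwrite("pics/or_z.png",br(t))
t=np.hstack([crop(a,180,145,100,100,4),crop(b,250,145,100,100,4)])
cv2.imwrite("pics/rack_z.png",br(t))
E
```

```text
(no output)
```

View pics/blue_z.png

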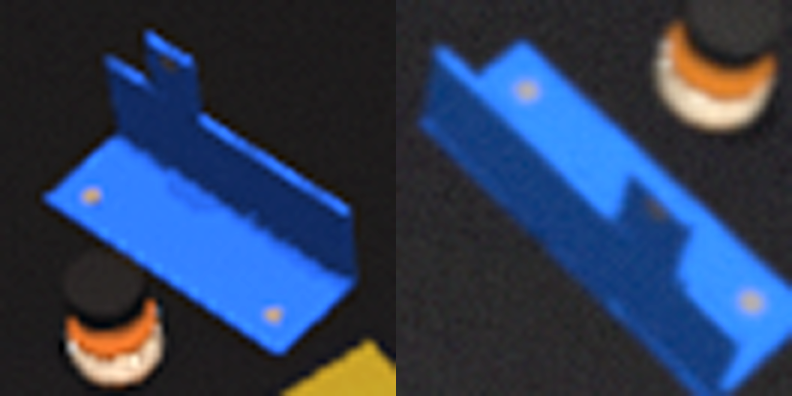

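View pics/or_z.png

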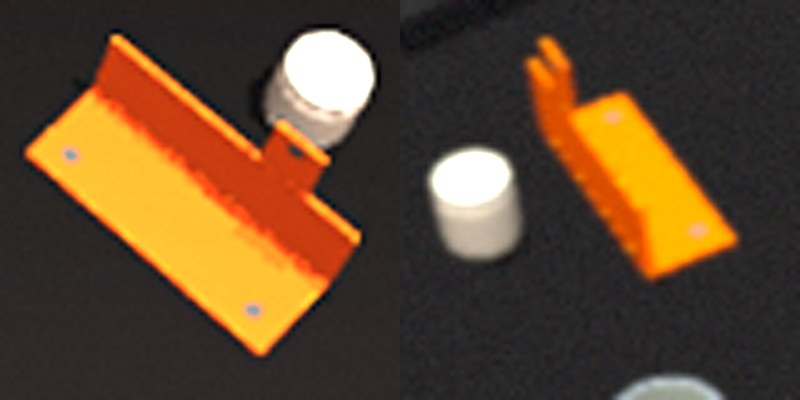

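View pics/rack_z.png

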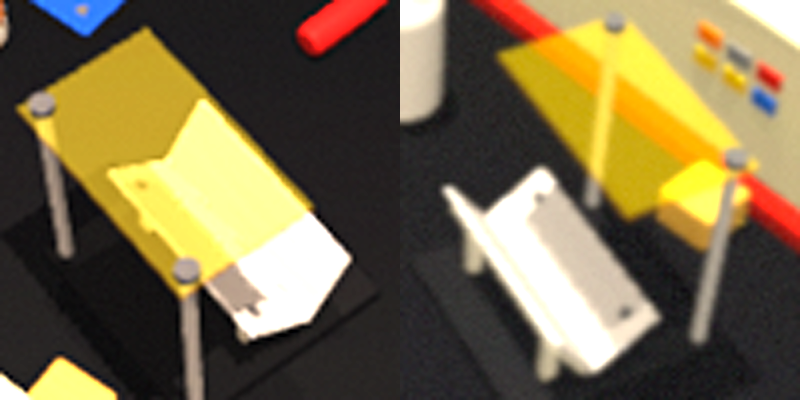

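```bash
cat > h.py <<'E'
import numpy as np, cv2
from scipy.spatial.transform import Rotation as R
from plant import robot, snapshot, calibration
def cam(n):
    c=calibration(n); Rm=R.from_rotvec(c['rvec']).as_matrix(); return c,Rm,np.array(c['tvec'])
def ray(C,p):
    c,Rm,t=C; d=np.array([(p[0]-c['cx'])/c['fx'],(p[1]-c['cy'])/c['fy'],1.]); d=Rm.T@d
    return -Rm.T@t, d/np.linalg.norm(d)
def onz(C,p,z):
    o,d=ray(C,p); return o+d*(z-o[2])/d[2]
def tri(C1,p1,C2,p2):
    o1,d1=ray(C1,p1);o2,d2=ray(C2,p2)
    A=np.stack([d1,-d2],1); s=np.linalg.lstsq(A,o2-o1,rcond=None)[0]
    a=o1+s[0]*d1;b=o2+s[1]*d2; return (a+b)/2,np.linalg.norm(a-b)
def proj(C,P):
    c,Rm,t=C; q=Rm@np.array(P)+t; return np.array([c['fx']*q[0]/q[2]+c['cx'],c['fy']*q[1]/q[2]+c['cy']])
E
python3 - <<'E'
from h import *
np.set_printoptions(precision=4,suppress=True)
A=cam("scene");B=cam("side")
def pa(z,off,s): return ((z[0]+.5)/s-.5+off[0],(z[1]+.5)/s-.5+off[1])
f=lambda z:pa(z,(155,95),6); g=lambda z:pa((z[0]-396,z[1]),(295,280),6)
print("blue plain free corners z=.004",onz(A,f((45,197)),.004)[:2],onz(A,f((280,353)),.002)[:2])
print("outer corner end",onz(A,f((353,287)),0.002)[:2], "inner corner other",onz(A,f((118,133)),.004)[:2])
print("side: free", onz(B,g((522,40)),.004)[:2],"corner line low",onz(B,g((420,124)),0)[:2],onz(B,g((715,396)),0)[:2])
print("hole side",onz(B,g((527,90)),.004)[:2],onz(B,g((750,301)),.004)[:2],"scene",onz(A,f((91,196)),.004)[:2],onz(A,f((272,316)),.004)[:2])
print("tab hole tri",tri(A,f((169,65)),B,g((655,210))))
f=lambda z:pa(z,(330,210),5); g=lambda z:pa((z[0]-400,z[1]),(140,140),5)
print("orange free corners scene",onz(A,f((26,153)),.003)[:2],onz(A,f((262,355)),.003)[:2],"outer end",onz(A,f((325,290)),.002)[:2],"in",onz(A,f((97,88)),.004)[:2])
print("side free",onz(B,g((628,93)),.004)[:2],onz(B,g((738,239)),.004)[:2],"outer end",onz(B,g((652,279)),0)[:2],onz(B,g((545,132)),0)[:2])
print("hole side",onz(B,g((614,117)),.004)[:2],onz(B,g((698,230)),.004)[:2],"scene",onz(A,f((70,155)),.004)[:2],onz(A,f((253,310)),.004)[:2])
print("tab top corners",tri(A,f((328,157)),B,g((545,38))))
f=lambda z:pa(z,(180,145),4); g=lambda z:pa((z[0]-400,z[1]),(250,145),4)
print("shield edge ends tri", tri(A,f((148,28)),B,g((628,219))))
zs=.185+.005
print("shield top corners scene",[onz(A,f(p),zs) for p in((148,28),(312,208))], "far",[onz(A,f(p),zs) for p in((18,105),(183,295))])
print("side bot", [onz(B,g(p),.1875) for p in ((628,219),(497,52))],"far", [onz(B,g(p),.1875) for p in ((757,165),(625,18))])
print("base corners z~?",)
print("post tops",tri(A,f((40,104)),B,g((735,158))),tri(A,f((187,270)),B,g((615,22))))
E
```

```text
blue plain free corners z=.004 [ 0.5325 -0.3992] [ 0.5298 -0.2401]
outer corner end [ 0.4756 -0.2387] inner corner other [ 0.4775 -0.3994]
side: free [ 0.5338 -0.238 ] corner line low [ 0.4735 -0.2379] [ 0.4807 -0.3965]
hole side [ 0.518  -0.2565] [ 0.5192 -0.3799] scene [ 0.5171 -0.3813] [ 0.5161 -0.2573]
tab hole tri (array([ 0.4757, -0.3512,  0.0899]), np.float64(0.001673405503172804))
orange free corners scene [0.5205 0.2322] [0.5407 0.3908] outer end [0.4882 0.3985] in [0.4634 0.2412]
side free [0.5453 0.3876] [0.5231 0.2291] outer end [0.4637 0.2374] [0.4833 0.3933]
hole side [0.5248 0.3733] [0.5081 0.2514] scene [0.5071 0.2516] [0.5226 0.3746]
tab top corners (array([0.4796, 0.364 , 0.1027]), np.float64(0.002172773294093373))
shield edge ends tri (array([ 0.5945, -0.1136,  0.189 ]), np.float64(0.0023887346957847024))
shield top corners scene [array([ 0.5943, -0.1122,  0.19  ]), array([0.6338, 0.0507, 0.19  ])] far [array([ 0.6892, -0.1364,  0.19  ]), array([0.7273, 0.0284, 0.19  ])]
side bot [array([ 0.5964, -0.1136,  0.1875]), array([0.6361, 0.0542, 0.1875])] far [array([ 0.6946, -0.132 ,  0.1875]), array([0.73  , 0.0249, 0.1875])]
base corners z~?
post tops (array([ 0.6821, -0.1234,  0.195 ]), np.float64(0.0008076868563026789)) (array([0.7151, 0.0211, 0.1944]), np.float64(0.000595330570800017))
```

The two views agree to about 2 mm, and the rack yaw comes out at about -0.23. Next I'll work out the frames, check the liner's corners, and plan the turns.

```bash
cat >> h.py <<'E'
np.set_printoptions(precision=4,suppress=True)
def rz(a): return R.from_euler('z',a).as_matrix()
def ry(a): return R.from_euler('y',a).as_matrix()
# rack
APEX=np.array([0.610,-0.0293,0.028]); RY=-0.23
RL=rz(RY)@ry(-np.radians(35))   # liner axes columns
def L(p): return APEX+RL@np.array(p)
def toolR(G,flip):  # tool x=-z_g, tool y=+-x_g
    x=-G[:,2]; y=G[:,0]*(1 if flip==0 else -1); return np.stack([x,y,np.cross(x,y)],1)
def delta(p,Rt,Rm=None):
    s=robot.sense(); R0=R.from_rotvec(s['tool_rot']).as_matrix()
    return R0.T@(np.array(p)-s['ee_pos']), R.from_matrix(R0.T@Rt).as_rotvec()
E
python3 - <<'E'
from h import *
s=robot.sense(); T=R.from_rotvec(s['tool_rot']).as_matrix(); print("tool axes cols\n",T)
C=cam("wrist"); o=-C[1].T@C[2]; print("wrist cam pos in tool",T.T@(o-s['ee_pos']),"cam z in tool",T.T@C[1][2],"cam x in tool",T.T@C[1][0])
for f in (0,1):
    print("blue",f,delta([.48,-.35,.12],toolR(np.eye(3),f)))
A=cam("scene");B=cam("side")
for y in (.08,-.08):
  for x,z in ((0,60),(60,0),(4,60),(0,0)):
    P=L((x/1000,y,z/1000)); print(x,y,z,"side zoom",((proj(B,P)-(250,145)+.5)*4-.5+(400,0)).round(),"scene zoom",((proj(A,P)-(180,145)+.5)*4-.5).round())
E
```

```text
tool axes cols
 [[-0.0005  0.3295  0.9441]
 [-0.0008  0.9441 -0.3295]
 [-1.     -0.0009 -0.0002]]
wrist cam pos in tool [-0.1414  0.0003 -0.066 ] cam z in tool [ 0.9662 -0.0007  0.2579] cam x in tool [ 0.0009  1.     -0.0007]
blue 0 (array([ 0.1114, -0.697 ,  0.5686]), array([1.235 , 0.0004, 0.0009]))
blue 1 (array([ 0.1114, -0.697 ,  0.5686]), array([-1.9066, -0.001 ,  0.0004]))
0 0.08 60 side zoom [444. 189.] scene zoom [352. 261.]
60 0.08 0 side zoom [544. 168.] scene zoom [251. 342.]
4 0.08 60 side zoom [448. 186.] scene zoom [348. 262.]
0 0.08 0 side zoom [483. 220.] scene zoom [309. 325.]
0 -0.08 60 side zoom [554. 346.] scene zoom [204. 101.]
60 -0.08 0 side zoom [658. 318.] scene zoom [107. 176.]
4 -0.08 60 side zoom [559. 342.] scene zoom [200. 102.]
0 -0.08 0 side zoom [592. 373.] scene zoom [167. 165.]
```

The observed liner corners match the predicted ones within about 1 px, so the rack and liner pose is good. Now I'll move above the blue tab.

move_arm(moves=[[0.07, -0.697, 0.569, 1.22, 0, 0, 0.4], [0.07, -0.697, 0.569, 1.22, 0, 0, 0.4], [0.07, -0.697, 0.569, 1.22, 0, 0, 0.4], [0.07, -0.697, 0.569, 1.22, 0, 0, 0.4], [0.07, -0.697, 0.569, 1.22, 0, 0, 0.4], [0.07, -0.697, 0.569, 1.22, 0, 0, 0.4], [0.07, -0.697, 0.569, 1.22, 0, 0, 0.4], [0.07, -0.697, 0.569, 1.22, 0, 0, 0.4], [0.07, -0.697, 0.569, 1.22, 0, 0, 0.4], [0.07, -0.697, 0.569, 1.22, 0, 0, 0.4]], force=80)

```text
time: 1.15
ee_pos: [0.3435, 0.0251, 0.1925]
tool_rot: [1.199, 1.215, -1.198]
wrist_force: [1.4, 0.6, 0.1]
grip_width: 0.6
```

```bash
python3 - <<'E'
from h import *
print(robot.sense()['qpos'],delta([.4765,-.350,.16],toolR(rz(.015),0)))
E
```

```text
[-0.2715 -0.0603  2.0335  0.0001  1.1676 -0.2854] (array([0.0327, 0.1277, 0.3769]), array([-0.0011,  0.0001, -0.0008]))
```

move_arm(moves=[[0.033, 0.128, 0.377, 0, 0, 0, 0.4], [0.033, 0.128, 0.377, 0, 0, 0, 0.4], [0.033, 0.128, 0.377, 0, 0, 0, 0.4], [0.033, 0.128, 0.377, 0, 0, 0, 0.4], [0.033, 0.128, 0.377, 0, 0, 0, 0.4], [0.033, 0.128, 0.377, 0, 0, 0, 0.4], [0.033, 0.128, 0.377, 0, 0, 0, 0.4], [0.033, 0.128, 0.377, 0, 0, 0, 0.4], [0.033, 0.128, 0.377, 0, 0, 0, 0.4], [0.033, 0.128, 0.377, 0, 0, 0, 0.4]])

```text
time: 2.15
ee_pos: [0.4767, -0.348, 0.1585]
tool_rot: [1.199, 1.218, -1.199]
wrist_force: [0.4, -0.3, -0.6]
grip_width: 0.6
```

```bash
python3 - <<'E'
from h import *
print(robot.sense()['qpos'],delta([.4765,-.350,.16],toolR(rz(.015),0)))
C=cam("wrist"); cv2.imwrite("pics/w1.png",snapshot("wrist"))
for P in ((.4745,-.365,.1),(.4785,-.335,.1),(.4775,-.35,.09),(.518,-.2565,.004)): print(P,proj(C,P))
E
```

```text
[-0.8289  0.5176  1.392   0.0002  1.2339 -0.8431] (array([-0.0015, -0.0002,  0.002 ]), array([-0.0009, -0.0015,  0.0012]))
(0.4745, -0.365, 0.1) [258.3439 228.9036]
(0.4785, -0.335, 0.1) [264.2255 191.4629]
(0.4775, -0.35, 0.09) [262.4731 206.5093]
(0.518, -0.2565, 0.004) [303.7244  92.497 ]
```

View pics/w1.png

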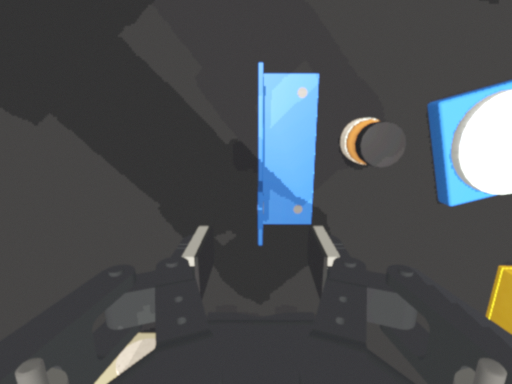

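```bash
python3 - <<'E'
from h import *
im=cv2.imread("pics/w1.png"); c=cv2.resize(im[50:260,220:340],None,fx=4,fy=4,interpolation=cv2.INTER_CUBIC)
c=np.clip(c[200:800]*2.,0,255).astype(np.uint8)
cv2.imwrite("pics/w1z.png",c)
C=cam("wrist")
for P in ((.4765,-.398,.06),(.4765,-.238,.06),(.4765,-.365,.06),(.4765,-.335,.06)): print(P,proj(C,P), (proj(C,P)-(220,100))*4)
E
```

```text
(0.4765, -0.398, 0.06) [260.1848 245.6607] [160.7393 582.6429]
(0.4765, -0.238, 0.06) [263.3034  61.8338] [ 173.2135 -152.6647]
(0.4765, -0.365, 0.06) [260.7451 212.6324] [162.9806 450.5296]
(0.4765, -0.335, 0.06) [261.2881 180.6269] [165.1524 322.5077]
```

View pics/w1z.png

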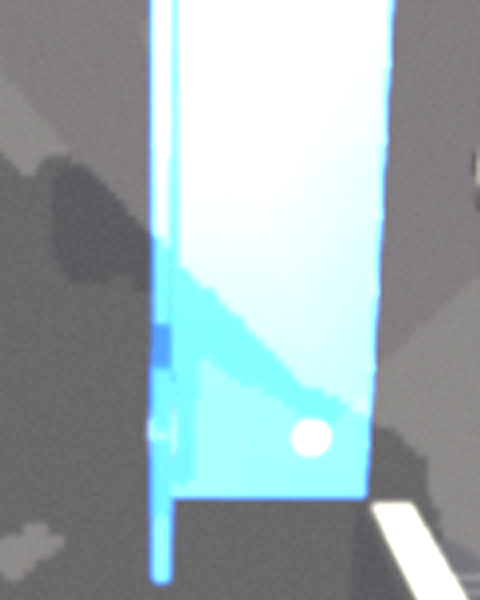

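The wrist view confirms the blue guard within about 1 mm: the leg end is at row 245 and column 260, where I predicted it. Next is the descent and grip.

move_arm(moves=[[0.03, 0, 0.002, 0, 0, 0, 0.4], [0.06, 0, 0.002, 0, 0, 0, 0.4], [0.08, 0, 0.002, 0, 0, 0, 0.4], [0.093, 0, 0.002, 0, 0, 0, 0.4], [0.093, 0, 0.002, 0, 0, 0, 0.4], [0.093, 0, 0.002, 0, 0, 0, 1], [0.093, 0, 0.002, 0, 0, 0, 1], [0.093, 0, 0.002, 0, 0, 0, 1], [0.093, 0, 0.002, 0, 0, 0, 1], [0.093, 0, 0.002, 0, 0, 0, 1]], force=80)

```text
time: 3.2
ee_pos: [0.4772, -0.35, 0.0672]
tool_rot: [1.198, 1.215, -1.198]
wrist_force: [-1.7, 0.7, 4.7]
grip_width: 0.031
```

```bash
python3 - <<'E'
from h import *
print(robot.sense())
cv2.imwrite("pics/w2.png",snapshot("wrist"))
E
```

```text
{'time': 3.2, 'qpos': array([-0.8306,  0.6252,  1.4759, -0.0001,  1.0396, -0.8456]), 'qvel': array([-0.0007,  0.0004, -0.0011, -0.    ,  0.0016, -0.0022]), 'tau': array([  0.0498, -48.7586, -21.5476,   0.0804,  -0.3499,   0.0125]), 'ee_pos': array([ 0.4772, -0.35  ,  0.0672]), 'tool_rot': array([ 1.1979,  1.2154, -1.1981]), 'wrist_force': array([-1.7183,  0.6743,  4.7415]), 'torque': array([0.1176, 0.2148, 0.0572]), 'grip_width': 0.03092029605335928}
```

View pics/w2.png

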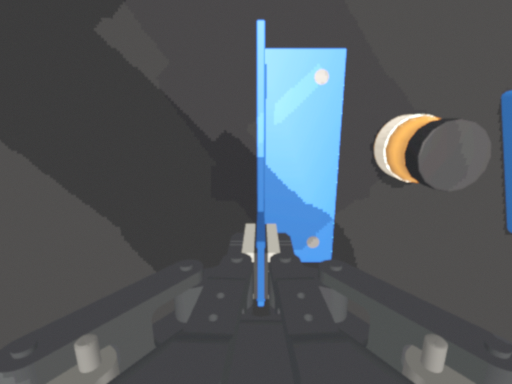

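Blue is gripped cleanly. Now I'll compute the lift, tilt and approach waypoints.

```bash
cat >> h.py <<'E'
def Tgt(n,a,b,tabL,tcpz=.0672,dy=0):  # n=1 blue,2 orange; a,b: offsets in x_l,z_l ; TCP target
    return L((.004*n+.002+a, tabL+dy, .004*n+tcpz+b))
E
python3 - <<'E'
from h import *
Rt=toolR(RL,0)
P1=np.array([.46,-.33,.21]); print("lift/tilt",delta(P1,Rt))
P2=Tgt(1,.006,.13,-.032); print("approach world",P2)
s=robot.sense(); print("in tool axes after tilt: from P1 to P2", Rt.T@(P2-P1))
for lab,P in (("P1",P1),("P2",P2)):
    G=P-RL@np.array([.002,-.032,.0672])
    for q in ((0,.08,0),(.06,.08,0),(0,-.08,0),(.06,-.08,0)): print(lab,q,G+RL@np.array(q))
E
```

```text
lift/tilt (array([-0.1429, -0.0168, -0.0202]), array([ 0.2374, -0.0743,  0.6072]))
approach world [ 0.4999 -0.0364  0.1997]
in tool axes after tilt: from P1 to P2 [-0.0077 -0.0289 -0.295 ]
P1 (0, 0.08, 0) [ 0.5215 -0.2294  0.1538]
P1 (0.06, 0.08, 0) [ 0.5693 -0.2406  0.1882]
P1 (0, -0.08, 0) [ 0.485  -0.3851  0.1538]
P1 (0.06, -0.08, 0) [ 0.5328 -0.3964  0.1882]
P2 (0, 0.08, 0) [0.5614 0.0642 0.1435]
P2 (0.06, 0.08, 0) [0.6092 0.053  0.1779]
P2 (0, -0.08, 0) [ 0.5249 -0.0915  0.1435]
P2 (0.06, -0.08, 0) [ 0.5728 -0.1027  0.1779]
```

```bash
python3 - <<'E'
from h import *
Rt=toolR(RL,0)
print(delta([.42,-.33,.21],Rt))
E
```

```text
(array([-0.1429, -0.0568, -0.0208]), array([ 0.2374, -0.0743,  0.6072]))
```

move_arm(moves=[[-0.015, 0, 0, 0, 0, 0, 1], [-0.04, 0, 0, 0, 0, 0, 1], [-0.075, -0.01, 0, 0, 0, 0, 1], [-0.105, -0.02, 0, 0.04, -0.012, 0.1, 1], [-0.125, -0.03, -0.005, 0.08, -0.025, 0.2, 1], [-0.143, -0.04, -0.01, 0.12, -0.037, 0.3, 1], [-0.143, -0.05, -0.02, 0.16, -0.05, 0.4, 1], [-0.143, -0.057, -0.02, 0.2, -0.06, 0.5, 1], [-0.143, -0.057, -0.02, 0.237, -0.074, 0.607, 1], [-0.143, -0.057, -0.02, 0.237, -0.074, 0.607, 1]])

```text
time: 4.25
ee_pos: [0.4183, -0.3298, 0.2083]
tool_rot: [1.544, 0.59, -0.926]
wrist_force: [-0.1, -0.9, -1.1]
grip_width: 0.033
```

```bash
python3 - <<'E'
from h import *
s=robot.sense();print(s['qpos'],s['wrist_force'],s['grip_width'])
print(delta(Tgt(1,.006,.13,-.032),toolR(RL,0)))
cv2.imwrite("pics/s3.png",np.hstack([cv2.resize(snapshot("scene")[50:300,100:400],None,fx=1.3,fy=1.3),cv2.resize(snapshot("side")[100:350,200:500],None,fx=1.3,fy=1.3)]))
E
```

```text
[-1.1127  0.1244  1.9294  0.6705  0.7932 -1.2895] [-0.1361 -0.9101 -1.145 ] 0.03348551356781255
(array([ 0.0147,  0.0045, -0.3043]), array([-0.0031, -0.0015,  0.002 ]))
```

View pics/s3.png

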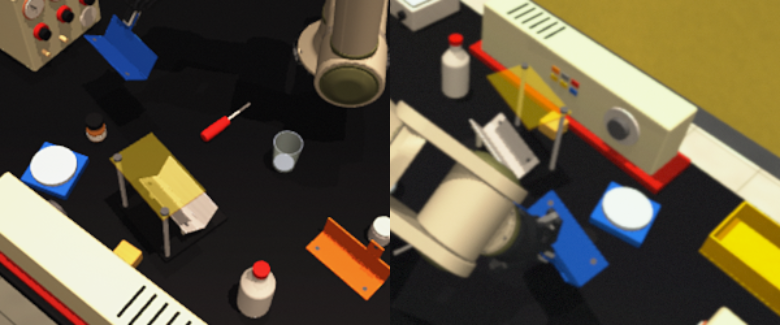

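Blue is held and tilted. Next I'll carry it to the approach point.

move_arm(moves=[[0, 0, -0.03, 0, 0, 0, 1], [0.003, 0, -0.07, 0, 0, 0, 1], [0.006, 0.001, -0.11, 0, 0, 0, 1], [0.008, 0.002, -0.15, 0, 0, 0, 1], [0.01, 0.003, -0.19, 0, 0, 0, 1], [0.012, 0.004, -0.23, 0, 0, 0, 1], [0.013, 0.004, -0.26, 0, 0, 0, 1], [0.015, 0.004, -0.285, 0, 0, 0, 1], [0.015, 0.004, -0.304, 0, 0, 0, 1], [0.015, 0.004, -0.304, 0, 0, 0, 1]])

```text
time: 5.35
ee_pos: [0.5016, -0.0351, 0.2001]
tool_rot: [1.537, 0.593, -0.922]
wrist_force: [-1.4, 0.3, -2.0]
grip_width: 0.036
```

```bash
python3 - <<'E'
from h import *
s=robot.sense();print(s['qpos'],s['wrist_force'],s['grip_width'])
print(delta(Tgt(1,.006,.015,-.032),toolR(RL,0)))
cv2.imwrite("pics/s4.png",np.hstack([cv2.resize(snapshot("scene")[100:260,150:310],None,fx=2.4,fy=2.4),cv2.resize(snapshot("side")[120:280,220:380],None,fx=2.4,fy=2.4)]))
cv2.imwrite("pics/w4.png",snapshot("wrist"))
E
```

```text
[-0.3366  0.0311  2.0573  0.1459  0.4509 -0.2237] [-1.4291  0.2728 -2.0265] 0.03573714337420122
(array([ 0.1146, -0.0011,  0.0019]), array([ 0.0047, -0.0025,  0.0015]))
```

View pics/s4.png

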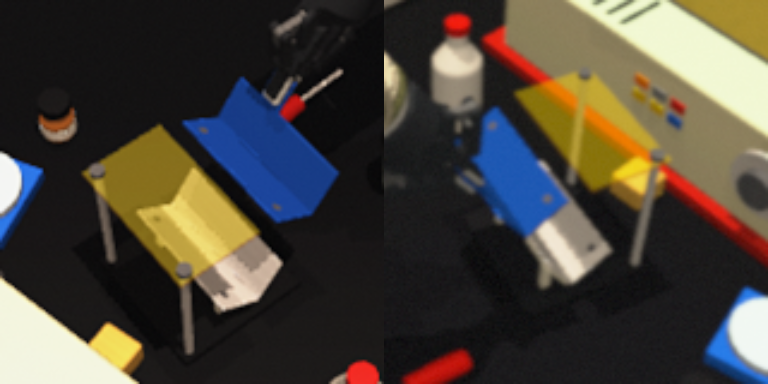

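View pics/w4.png

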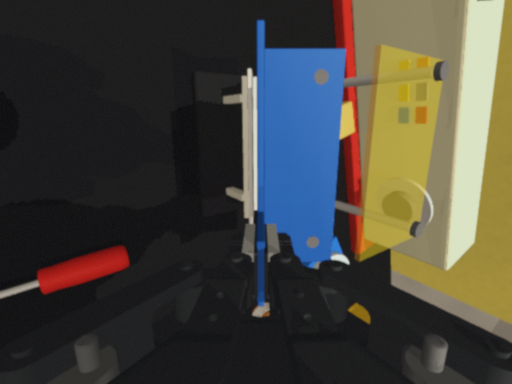

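```bash
python3 - <<'E'
from h import *
C=cam("wrist")
for q in ((0,.08,.06),(.004,.08,.06),(0,-.08,.06),(.004,-.08,.06)): print(q,(proj(C,L(q))-(220,20))*3.5)
im=cv2.imread("pics/w4.png"); c=cv2.resize(im[20:190,220:360],None,fx=3.5,fy=3.5,interpolation=cv2.INTER_CUBIC)
cv2.imwrite("pics/w4z.png",np.clip(c*1.3,0,255).astype(np.uint8))
E
```

```text
(0, 0.08, 0.06) [ 99.0956 161.5235]
(0.004, 0.08, 0.06) [113.9678 161.5581]
(0, -0.08, 0.06) [103.6903 718.2059]
(0.004, -0.08, 0.06) [116.5348 718.2387]
```

View pics/w4z.png

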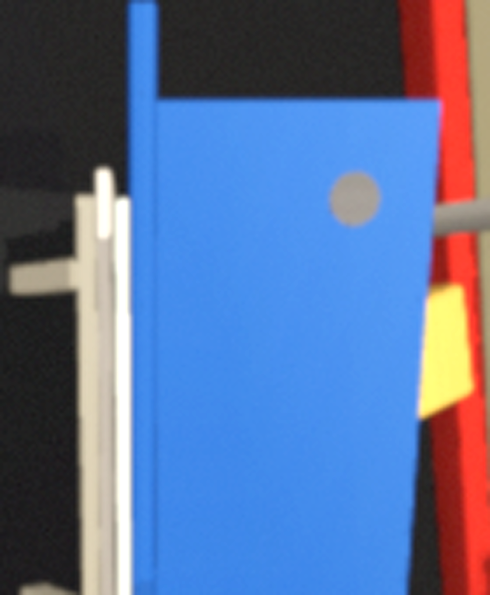

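The liner's edge sits within about 2 mm of the prediction and blue's leg clears it. Next I'll slide blue down to 15 mm above home.

move_arm(moves=[[0.015, 0, 0.001, 0, 0, 0, 1], [0.035, 0, 0.002, 0, 0, 0, 1], [0.055, 0, 0.003, 0, 0, 0, 1], [0.075, -0.001, 0.003, 0, 0, 0, 1], [0.09, -0.001, 0.003, 0, 0, 0, 1], [0.1, -0.001, 0.003, 0, 0, 0, 1], [0.107, -0.001, 0.003, 0, 0, 0, 1], [0.112, -0.001, 0.003, 0, 0, 0, 1], [0.115, -0.001, 0.003, 0, 0, 0, 1], [0.115, -0.001, 0.003, 0, 0, 0, 1]])

```text
time: 6.5
ee_pos: [0.5632, -0.0551, 0.1049]
tool_rot: [1.541, 0.59, -0.924]
wrist_force: [0.5, -0.7, -1.6]
grip_width: 0.036
```

```bash
python3 - <<'E'
from h import *
s=robot.sense();print(s['qpos'],s['wrist_force'],s['grip_width'])
print(delta(Tgt(1,.00,.0,-.032,dy=-.001),toolR(RL,0)))
C=cam("wrist")
cv2.imwrite("pics/w5.png",snapshot("wrist"))
cv2.imwrite("pics/s5.png",np.hstack([cv2.resize(snapshot("scene")[130:230,170:270],None,fx=4,fy=4),cv2.resize(snapshot("side")[150:250,250:350],None,fx=4,fy=4)]))
E
```

```text
[-0.3317  0.333   1.997   0.2836  0.2122 -0.3612] [ 0.5095 -0.6871 -1.6264] 0.03551737233308563
(array([ 0.0146, -0.0056, -0.0027]), array([ 0.0001, -0.0008,  0.0007]))
```

View pics/s5.png

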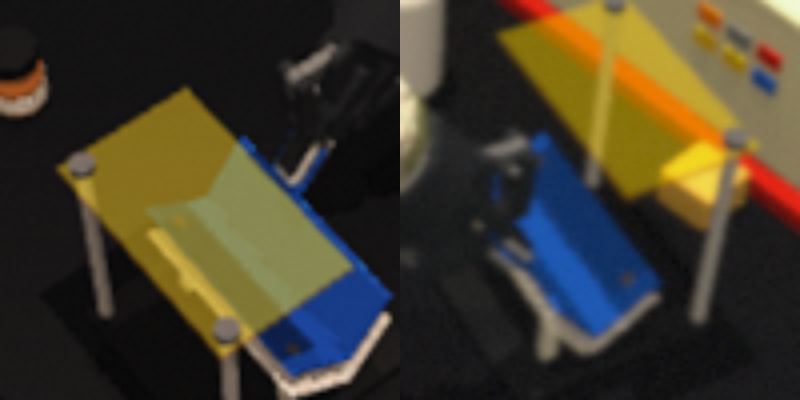

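View pics/w5.png

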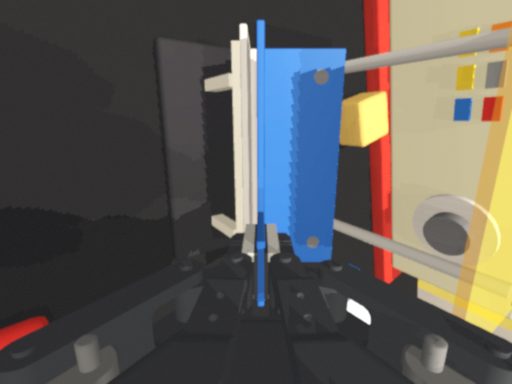

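```bash
python3 - <<'E'
from h import *
C=cam("wrist"); s=robot.sense(); T=R.from_rotvec(s['tool_rot']).as_matrix()
def tool(p): return s['ee_pos']+T@np.array(p)
# tool pts: guard (x,y,z)-> tool: tx=-(z-.0672), ty=x-.002, tz=-(y+.032)
def g(x,y,z): return tool((-(z-.0672),x-.002,-(y+.032)))
o=(200,10);k=4
for n,P in (("blue end leg",g(.002,.08,.06)),("liner end",L((.002,.08,.06))),("blue plain end",g(.06,.08,.004)),("plain other end",g(.06,-.08,.004)),("rackwall",L((-.003,.075,.046))),("rackwall",L((-.003,-.075,.046)))): print(n,(proj(C,P)-o)*k)
im=cv2.imread("pics/w5.png"); c=cv2.resize(im[10:150,200:380],None,fx=4,fy=4,interpolation=cv2.INTER_CUBIC)
cv2.imwrite("pics/w5z.png",np.clip(c*1.4,0,255).astype(np.uint8))
E
```

```text
blue end leg [254.6772  29.0587]
liner end [180.6837  47.9008]
blue plain end [596.2076 146.7987]
plain other end [ 531.051  1005.7072]
rackwall [152.4361 117.5562]
rackwall [ 168.2885 1025.804 ]
```

View pics/w5z.png

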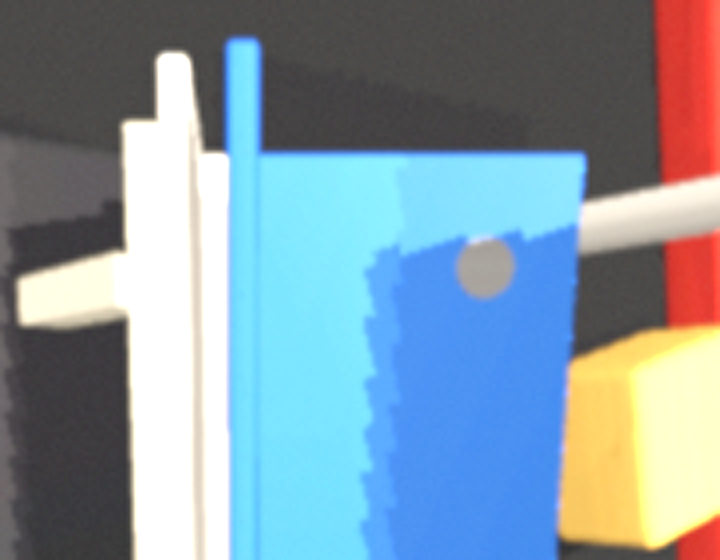

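Blue is about 4.5 mm to -y of flush because the last reading was taken before the arm had settled. I'll correct that and then lower it nearly home.

move_arm(moves=[[0, 0, -0.003, 0, 0, 0, 1], [0, 0, -0.0045, 0, 0, 0, 1], [0.004, 0, -0.0045, 0, 0, 0, 1], [0.008, -0.001, -0.0045, 0, 0, 0, 1], [0.011, -0.002, -0.0045, 0, 0, 0, 1], [0.013, -0.003, -0.0045, 0, 0, 0, 1], [0.014, -0.004, -0.0045, 0, 0, 0, 1], [0.014, -0.005, -0.0045, 0, 0, 0, 1], [0.014, -0.005, -0.0045, 0, 0, 0, 1], [0.014, -0.005, -0.0045, 0, 0, 0, 1]])

```text
time: 7.65
ee_pos: [0.568, -0.0515, 0.0906]
tool_rot: [1.541, 0.59, -0.924]
wrist_force: [-0.0, -0.4, -1.6]
grip_width: 0.035
```

```bash
python3 - <<'E'
from h import *
s=robot.sense();print(s['wrist_force'],RL.T@s['wrist_force'],s['torque'],s['grip_width'])
print(delta(Tgt(1,.00,.0,-.032),toolR(RL,0)))
im=snapshot("wrist")
cv2.imwrite("pics/w6z.png",np.clip(cv2.resize(im[10:270,200:380],None,fx=2.2,fy=2.2,interpolation=cv2.INTER_CUBIC)*1.3,0,255).astype(np.uint8))
E
```

```text
[-0.0491 -0.4486 -1.5868] [-0.8655 -0.448  -1.331 ] [-0.008   0.4901  0.0295] 0.034686654673846705
(array([ 0.0006, -0.0006,  0.0008]), array([ 0.0001, -0.0008,  0.0007]))
```

View pics/w6z.png

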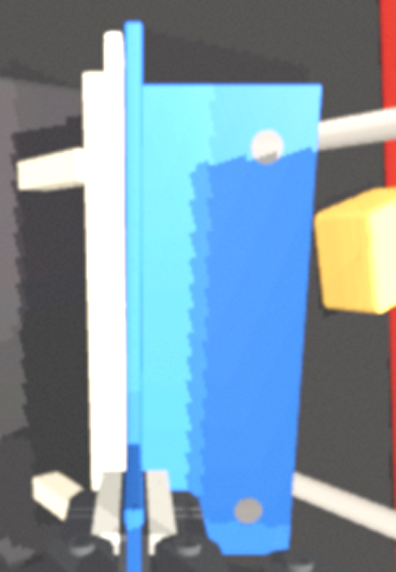

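Nearly home, with no contact force yet. I'll press in gently.

move_arm(moves=[[0.001, 0, 0, 0, 0, 0, 1], [0.0015, 0, 0, 0, 0, 0, 1], [0.002, 0, 0, 0, 0, 0, 1], [0.002, -0.0005, 0, 0, 0, 0, 1], [0.002, -0.001, 0, 0, 0, 0, 1], [0.002, -0.0015, 0, 0, 0, 0, 1], [0.002, -0.0015, 0, 0, 0, 0, 1], [0.002, -0.0015, 0, 0, 0, 0, 1], [0.002, -0.0015, 0, 0, 0, 0, 1], [0.002, -0.0015, 0, 0, 0, 0, 1]])

```text
time: 8.7
ee_pos: [0.5684, -0.0516, 0.0898]
tool_rot: [1.541, 0.587, -0.922]
wrist_force: [-13.0, 1.9, 16.1]
grip_width: 0.035
```

```bash
python3 - <<'E'
from h import *
s=robot.sense();print(s['wrist_force'],RL.T@s['wrist_force'],s['torque'],s['grip_width'])
print(delta(Tgt(1,.00,.0,-.032),toolR(RL,0)))
E
```

```text
[-13.0481   1.8904  16.0918] [-1.5301 -1.1341 20.7158] [-0.0219  0.5144 -0.0446] 0.034771780815350345
(array([-0.0003, -0.0004,  0.0008]), array([ 0.0003, -0.0005, -0.0024]))
```

move_arm(moves=[[-0.001, 0, 0, 0, 0, 0, 1], [-0.001, -0.001, 0, 0, 0, 0, 1], [-0.001, -0.0015, 0, 0, 0, 0, 1], [-0.001, -0.002, 0, 0, 0, 0, 1], [-0.001, -0.002, 0, 0, 0, 0, 1], [-0.001, -0.002, 0, 0, 0, 0, 1], [-0.001, -0.002, 0, 0, 0, 0, 1], [-0.001, -0.002, 0, 0, 0, 0, 1], [-0.001, -0.002, 0, 0, 0, 0, 1], [-0.001, -0.002, 0, 0, 0, 0, 1]])

```text
time: 9.7
ee_pos: [0.5678, -0.0517, 0.0897]
tool_rot: [1.541, 0.584, -0.92]
wrist_force: [5.5, 1.5, 6.3]
grip_width: 0.034
```

```bash
python3 - <<'E'
from h import *
s=robot.sense();print(s['wrist_force'],RL.T@s['wrist_force'],s['torque'],s['grip_width'])
print(delta(Tgt(1,.00,.0,-.032),toolR(RL,0)))
im=snapshot("wrist")
cv2.imwrite("pics/w7z.png",np.clip(cv2.resize(im[10:270,200:380],None,fx=2.2,fy=2.2,interpolation=cv2.INTER_CUBIC)*1.3,0,255).astype(np.uint8))
E
```

```text
[5.4637 1.5094 6.3237] [7.703  2.7152 2.3261] [ 0.0654 -1.2434  0.3112] 0.034202930348323536
(array([0.    , 0.0001, 0.0006]), array([ 0.0004,  0.0002, -0.0055]))
```

View pics/w7z.png

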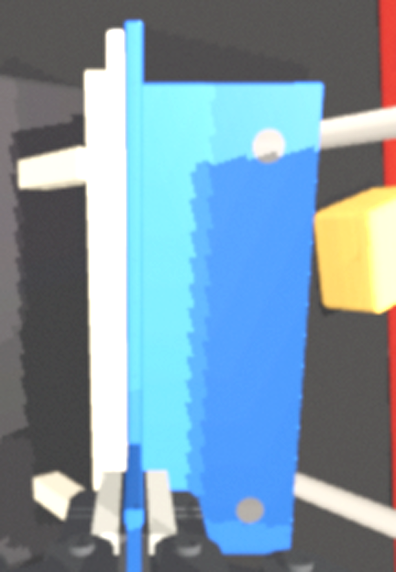

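Contact force shows along both legs, so blue is seated. Now I'll release and back out along the tab.

move_arm(moves=[[0, 0.0005, 0, 0, 0, 0, 0.9], [0, 0.0005, 0, 0, 0, 0, 0.7], [0, 0.0005, 0, 0, 0, 0, 0.5], [0, 0.0005, 0, 0, 0, 0, 0.5], [0, 0.0005, 0, 0, 0, 0, 0.5], [-0.01, 0.0005, 0, 0, 0, 0, 0.5], [-0.025, 0.0005, 0, 0, 0, 0, 0.5], [-0.045, 0.0005, 0, 0, 0, 0, 0.5], [-0.07, 0.0005, 0, 0, 0, 0, 0.5], [-0.1, 0.0005, 0, 0, 0, 0, 0.5]])

```text
time: 10.75
ee_pos: [0.5092, -0.0379, 0.1706]
tool_rot: [1.54, 0.59, -0.925]
wrist_force: [-0.4, -0.6, 1.1]
grip_width: 0.502
```

```bash
python3 - <<'E'
from h import *
s=robot.sense();print(s['ee_pos'],s['qpos'],s['wrist_force'],s['grip_width'])
C=cam("wrist");im=snapshot("wrist")
cv2.imwrite("pics/w8.png",np.clip(im*1.3,0,255).astype(np.uint8))
for n,q in (("liner+y",(.002,.08,.06)),("blue+y",(.006,.08,.064)),("blue-y",(.006,-.08,.064)),("tab top",(.006,-.032,.104)),("tabtop-",(.006,-.047,.104)),("tabtop+",(.006,-.017,.104)),("plain+",(.064,.08,.008)),("plain-",(.064,-.08,.008))): print(n,proj(C,L(q)))
cv2.imwrite("pics/s8.png",np.hstack([cv2.resize(snapshot("scene")[130:230,170:270],None,fx=4,fy=4),cv2.resize(snapshot("side")[150:250,250:350],None,fx=4,fy=4)]))
Rt=toolR(rz(-.129),0)
print("orange hover",delta([.479,.349,.16],Rt))
E
```

```text
[ 0.5092 -0.0379  0.1706] [-0.3353  0.0988  2.0767  0.1705  0.3646 -0.2459] [-0.3806 -0.5661  1.1197] 0.5016999936519683
liner+y [261.2171  61.9417]
blue+y [266.0487  60.9962]
blue-y [265.0141 239.1683]
tab top [266.0486 204.5613]
tabtop- [265.9311 222.3039]
tabtop+ [266.1702 186.1838]
plain+ [321.7553  71.9874]
plain- [313.8236 219.1501]
orange hover (array([-0.0586, -0.1037, -0.3698]), array([-0.0974,  0.0308, -0.6129]))
```

View pics/w8.png

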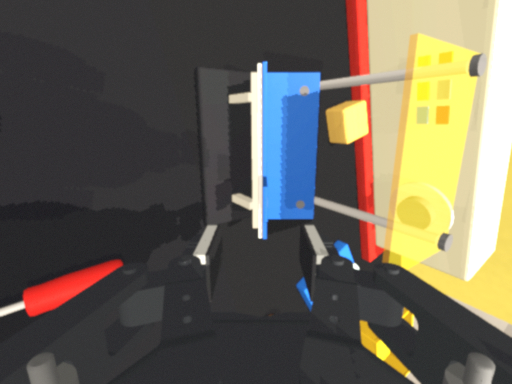

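View pics/s8.png

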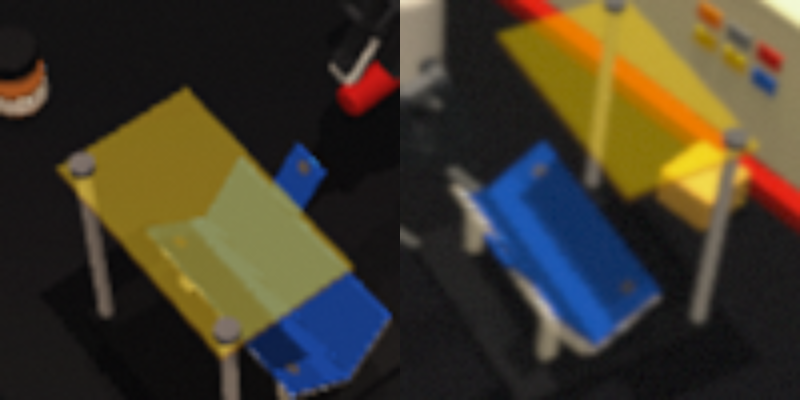

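```bash
python3 - <<'E'
from h import *
im=snapshot("side"); B=cam("side")
x0,y0=255,180
for n,q in (("liner+y",(.0,.08,.06)),("blue+y",(.006,.08,.064)),("blue-y",(.006,-.08,.064)),("tab-",(.006,-.047,.104)),("tab+",(.006,-.017,.104)),("gentle blue+y",(.064,.08,.008)),("gentle blue-y",(.064,-.08,.008)),("bluecorner-y",(.004,-.08,.004)),("innercorner+y",(.008,.08,.008))): print(n,(proj(B,L(q))-(x0,y0)+.5)*8)
cv2.imwrite("pics/s9.png",np.clip(cv2.resize(im[y0:y0+65,x0:x0+75],None,fx=8,fy=8,interpolation=cv2.INTER_CUBIC)*1.8,0,255).astype(np.uint8))
E
```

```text
liner+y [49.5115 99.2738]
blue+y [56.5134 84.0651]
blue-y [277.6645 397.7528]
tab- [174.4477 287.8033]
tab+ [131.3274 226.0502]
gentle blue+y [246.9779  40.8307]
gentle blue-y [477.4562 341.3613]
bluecorner-y [348.9794 456.8961]
innercorner+y [133.6338 139.3927]
```

View pics/s9.png

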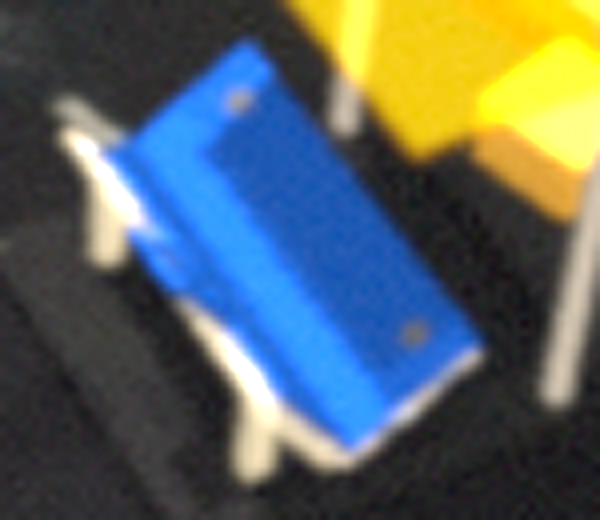

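```bash
python3 - <<'E'
from h import *
B=cam("side"); s=robot.sense(); T=R.from_rotvec(s['tool_rot']).as_matrix()
for q in ((0,.0,0),(-.01,.021,0),(-.01,-.021,0),(-.01,.021,.011),(-.01,.021,-.011)): print(q,(proj(B,s['ee_pos']+T@np.array(q))-(255,180)+.5)*8)
o=-B[1].T@B[2]; print("cam in L", RL.T@(o-APEX))
for n,q in (("wall",(-.006,.075,.046)),("wall in",(0,.075,.046)),("wall-",(-.006,-.075,.046))): print(n,(proj(B,L(q))-(255,180)+.5)*8)
E
```

```text
(0, 0.0, 0) [ 47.5573 184.4339]
(-0.01, 0.021, 0) [ 82.0564 128.8723]
(-0.01, -0.021, 0) [-17.9065 216.2179]
(-0.01, 0.021, 0.011) [ 98.4812 152.2097]
(-0.01, 0.021, -0.011) [ 65.8384 105.8288]
cam in L [ 0.1713 -0.6579  1.0111]
wall [ 62.2856 133.9569]
wall in [ 74.6036 123.1947]
wall- [266.6166 427.1247]
```

The grey patch in the side view is the gripper pad in front of the rack, by projection. Blue's corners match a flush nest within 1–2 px. Next is the orange guard.

```bash
python3 - <<'E'
from h import *
A=cam("scene");B=cam("side")
print("beaker rim",onz(A,(321,156),.08),onz(B,(194,221),.08)); print("bottle cap",onz(A,(301,257),.165),onz(B,(251,129),.165)); print("tin top",onz(A,(395.5,225),.05),onz(B,(154.5,174),.05))
f=lambda z:((z[0]+.5)/5-.5+330,(z[1]+.5)/5-.5+210)
print("orange tab top corners (z=.1)",onz(A,f((282,124)),.1),onz(A,f((328,158)),.1),"leg top +y",onz(A,f((360,238)),.06),"-y",onz(A,f((116,36)),.06))
print(delta([.479,.349,.17],toolR(rz(-.129),0)))
E
```

```text
beaker rim [0.3641 0.0692 0.08  ] [0.3831 0.0842 0.08  ]
bottle cap [0.686 0.218 0.165] [0.6859 0.213  0.165 ]
tin top [0.4059 0.3403 0.05  ] [0.4068 0.3388 0.05  ]
orange tab top corners (z=.1) [0.4755 0.3374 0.1   ] [0.4775 0.3648 0.1   ] leg top +y [0.4831 0.3984 0.06  ] -y [0.4618 0.24   0.06  ]
(array([-0.0676, -0.0975, -0.3698]), array([-0.0975,  0.0304, -0.6109]))
```

move_arm(moves=[[-0.03, -0.01, -0.02, 0, 0, 0, 0.4], [-0.068, -0.03, -0.06, -0.016, 0.005, -0.1, 0.4], [-0.068, -0.05, -0.1, -0.032, 0.01, -0.2, 0.4], [-0.068, -0.07, -0.15, -0.05, 0.015, -0.3, 0.4], [-0.068, -0.085, -0.2, -0.065, 0.02, -0.4, 0.4], [-0.068, -0.098, -0.25, -0.08, 0.025, -0.5, 0.4], [-0.068, -0.098, -0.3, -0.095, 0.03, -0.61, 0.4], [-0.068, -0.098, -0.34, -0.095, 0.03, -0.61, 0.4], [-0.068, -0.098, -0.368, -0.095, 0.03, -0.61, 0.4], [-0.068, -0.098, -0.368, -0.095, 0.03, -0.61, 0.4]])

```text
time: 11.95
ee_pos: [0.4778, 0.3502, 0.1673]
tool_rot: [1.302, 1.148, -1.305]
wrist_force: [-0.8, -0.5, 0.5]
grip_width: 0.597
```

```bash
python3 - <<'E'
from h import *
s=robot.sense(); print(s['qpos'],s['ee_pos'],s['grip_width'])
print(delta([.477,.351,.16],toolR(rz(-.132),0)))
C=cam("wrist"); im=snapshot("wrist"); cv2.imwrite("pics/w10.png",np.clip(im*1.4,0,255).astype(np.uint8))
for P in ((.4628,.24,.06),(.4841,.3984,.06),(.4765,.337,.1),(.479,.365,.1)): print(P,proj(C,P))
E
```

```text
[0.4343 0.514  1.3735 0.0013 1.2564 0.5622] [0.4778 0.3502 0.1673] 0.5967792779316242
(array([ 0.0073, -0.0009, -0.0007]), array([0.0037, 0.0001, 0.0026]))
(0.4628, 0.24, 0.06) [260.6224 295.4745]
(0.4841, 0.3984, 0.06) [261.7443 137.9242]
(0.4765, 0.337, 0.1) [262.0928 219.9524]
(0.479, 0.365, 0.1) [260.748  185.8473]
```

View pics/w10.png

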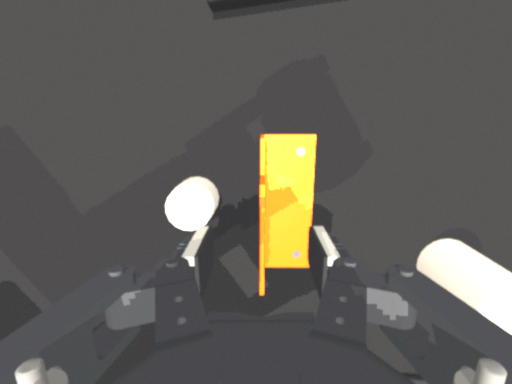

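The wrist view shows orange centred between the pads, with leg ends at rows 135 and 296 as predicted within about 2 px. I'll descend and grip.

move_arm(moves=[[0.03, 0, -0.001, 0, 0, 0, 0.4], [0.06, 0, -0.001, 0, 0, 0, 0.4], [0.085, 0, -0.001, 0, 0, 0, 0.4], [0.1, 0, -0.001, 0, 0, 0, 0.4], [0.1, 0, -0.001, 0, 0, 0, 0.4], [0.1, 0, -0.001, 0, 0, 0, 1], [0.1, 0, -0.001, 0, 0, 0, 1], [0.1, 0, -0.001, 0, 0, 0, 1], [0.1, 0, -0.001, 0, 0, 0, 1], [0.1, 0, -0.001, 0, 0, 0, 1]], force=80)

```text
time: 13.0
ee_pos: [0.4786, 0.3486, 0.0708]
tool_rot: [1.307, 1.144, -1.303]
wrist_force: [0.2, -1.7, 6.0]
grip_width: 0.033
```

```bash
python3 - <<'E'
from h import *
s=robot.sense(); print(s['qpos'],s['ee_pos'],s['grip_width'],s['wrist_force'])
C=cam("wrist"); im=snapshot("wrist"); cv2.imwrite("pics/w11.png",np.clip(im*1.4,0,255).astype(np.uint8))
print(delta([.43,.33,.21],toolR(RL,0)))
T=R.from_rotvec(s['tool_rot']).as_matrix()
for y in (.08,-.08): print(y,proj(C,s['ee_pos']+T@np.array([.0072+0,0,-(y-.032)])),proj(C,s['ee_pos']+T@np.array([.063,.058,-(y-.032)])))
E
```

```text
[0.4315 0.6203 1.4735 0.0007 1.0458 0.5626] [0.4786 0.3486 0.0708] 0.033361072711819977 [ 0.2132 -1.7242  5.9825]
(array([-0.1393, -0.0455,  0.0246]), array([ 0.0951, -0.0317,  0.6092]))
0.08 [262.0519 152.1539] [341.2724 143.1255]
-0.08 [261.5226 387.1755] [327.3833 327.6175]
```

View pics/w11.png

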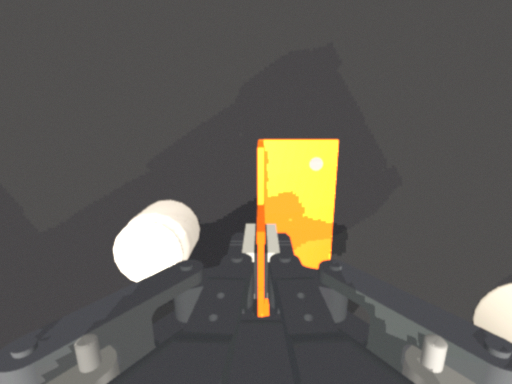

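```bash
python3 - <<'E'
from h import *
s=robot.sense(); C=cam("wrist"); T=R.from_rotvec(s['tool_rot']).as_matrix()
def g(x,y,z): return s['ee_pos']+T@np.array([s['ee_pos'][2]-z,x-.002,-(y-.032)])
for q in ((.002,.08,.06),(.06,.08,.004),(.042,.062,.004),(.002,.047,.1)): print(q,proj(C,g(*q)),(proj(C,g(*q))-(230,130))*6)
im=cv2.imread("pics/w11.png"); cv2.imwrite("pics/w11z.png",cv2.resize(im[130:230,230:350],None,fx=6,fy=6,interpolation=cv2.INTER_CUBIC))
cv2.imwrite("pics/s11.png",np.hstack([cv2.resize(snapshot("scene")[200:300,320:420],None,fx=4,fy=4),cv2.resize(snapshot("side")[130:230,130:230],None,fx=4,fy=4)]))
E
```

```text
(0.002, 0.08, 0.06) [261.9513 151.37  ] [191.708  128.2201]
(0.06, 0.08, 0.004) [339.7753 142.6732] [658.6519  76.0394]
(0.042, 0.062, 0.004) [314.2651 166.686 ] [505.5905 220.1157]
(0.002, 0.047, 0.1) [262.2691 237.6473] [193.6147 645.8838]
```

View pics/w11z.png

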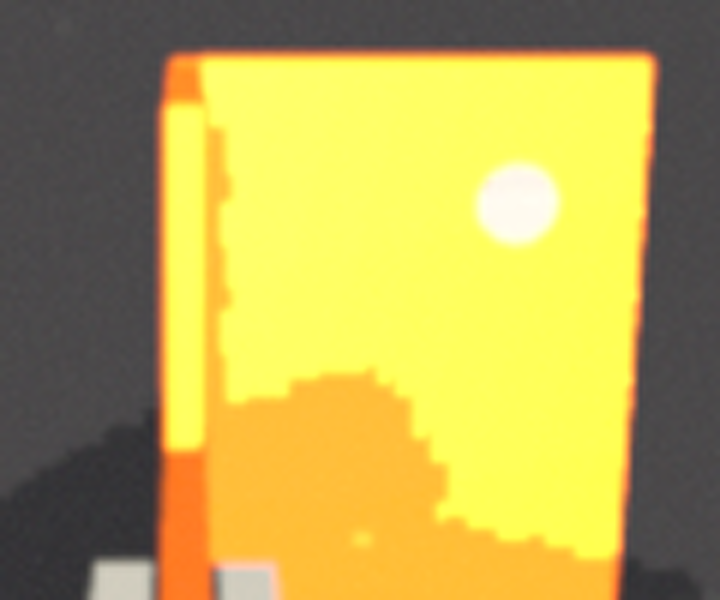

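View pics/s11.png

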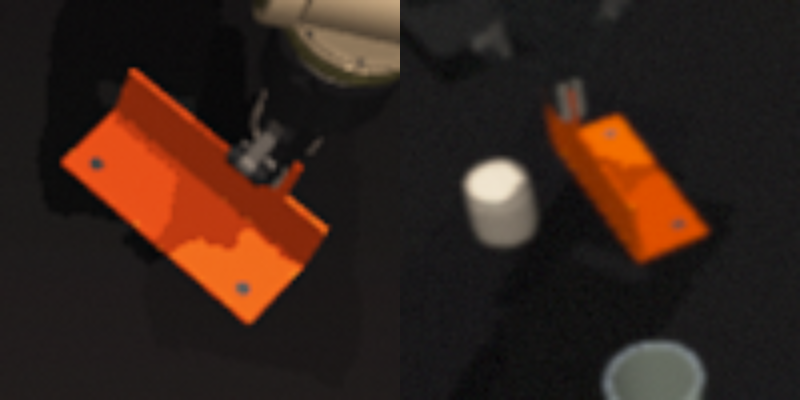

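Orange is gripped, about 3 mm off the tab centre along y, and I've noted that offset. Next I'll lift and tilt.

move_arm(moves=[[-0.015, 0, 0, 0, 0, 0, 1], [-0.04, 0, 0, 0, 0, 0, 1], [-0.075, -0.005, 0, 0, 0, 0, 1], [-0.105, -0.015, 0.005, 0.016, -0.005, 0.1, 1], [-0.125, -0.025, 0.01, 0.03, -0.01, 0.2, 1], [-0.139, -0.035, 0.015, 0.048, -0.016, 0.3, 1], [-0.139, -0.04, 0.02, 0.064, -0.02, 0.4, 1], [-0.139, -0.045, 0.025, 0.08, -0.026, 0.5, 1], [-0.139, -0.045, 0.025, 0.095, -0.032, 0.609, 1], [-0.139, -0.045, 0.025, 0.095, -0.032, 0.609, 1]])

```text
time: 14.15
ee_pos: [0.4281, 0.3296, 0.2073]
tool_rot: [1.536, 0.591, -0.927]
wrist_force: [-0.3, 0.7, -2.3]
grip_width: 0.033
```

```bash
python3 - <<'E'
from h import *
s=robot.sense();print(s['qpos'],s['ee_pos'],s['wrist_force'],s['grip_width'])
P=L((.016,.029,.0788+.13)); print(P,delta(P,toolR(RL,0)))
E
```

```text
[ 0.6492  0.2483  1.778  -0.6518  0.8138  1.261 ] [0.4281 0.3296 0.2073] [-0.3153  0.7257 -2.2824] 0.03262800731570204
[0.5128 0.0233 0.2082] (array([0.0867, 0.1246, 0.2792]), array([0.0036, 0.002 , 0.0033]))
```

move_arm(moves=[[0.005, 0.007, 0.02, 0, 0, 0, 1], [0.017, 0.025, 0.055, 0, 0, 0, 1], [0.03, 0.043, 0.095, 0, 0, 0, 1], [0.042, 0.06, 0.135, 0, 0, 0, 1], [0.054, 0.078, 0.175, 0, 0, 0, 1], [0.066, 0.095, 0.215, 0, 0, 0, 1], [0.076, 0.11, 0.245, 0, 0, 0, 1], [0.083, 0.12, 0.268, 0, 0, 0, 1], [0.087, 0.125, 0.279, 0.003, 0.002, 0.003, 1], [0.087, 0.125, 0.279, 0.003, 0.002, 0.003, 1]])

```text
time: 15.15
ee_pos: [0.5155, 0.0211, 0.2095]
tool_rot: [1.545, 0.587, -0.926]
wrist_force: [-0.8, 0.2, -2.5]
grip_width: 0.033
```

```bash
python3 - <<'E'
from h import *
s=robot.sense();print(s['qpos'],s['ee_pos'],s['wrist_force'],s['grip_width'])
P=L((.016,.029,.0788+.13)); print(delta(P,toolR(RL,0)))
C=cam("wrist"); im=snapshot("wrist"); cv2.imwrite("pics/w12.png",np.clip(im*1.4,0,255).astype(np.uint8))
for n,q in (("blue+y",(.006,.08,.064)),("blue-y",(.006,-.08,.064)),("tab top",(.006,-.017,.104)),("tab-",(.006,-.047,.104))): print(n,proj(C,L(q)))
cv2.imwrite("pics/s12.png",np.hstack([cv2.resize(snapshot("scene")[100:260,150:310],None,fx=2.4,fy=2.4),cv2.resize(snapshot("side")[120:280,220:380],None,fx=2.4,fy=2.4)]))
E
```

```text
[-0.1687  0.0584  2.0005 -0.0768  0.4736  0.1234] [0.5155 0.0211 0.2095] [-0.7519  0.2008 -2.5344] 0.03272385218432646
(array([-0.0008, -0.0033, -0.0014]), array([-0.0048, -0.0001, -0.0003]))
blue+y [248.3843 131.7046]
blue-y [250.4444 272.9877]
tab top [248.1514 236.964 ]
tab- [248.6107 265.0413]
```

View pics/w12.png

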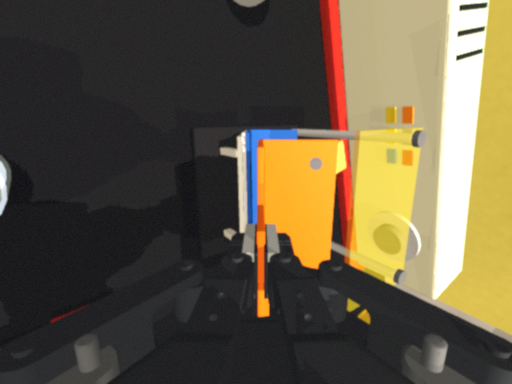

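View pics/s12.png

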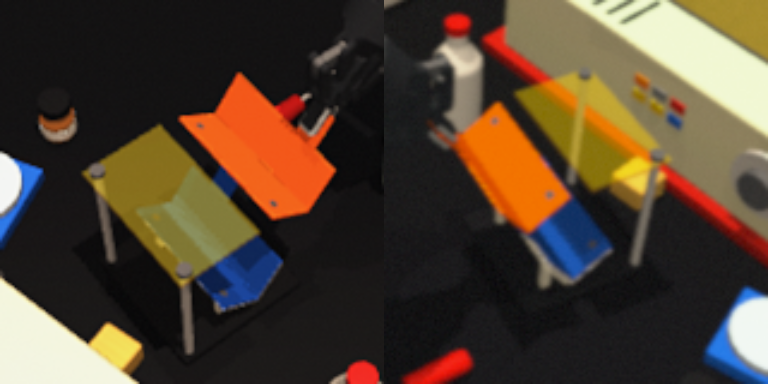

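move_arm(moves=[[0.015, -0.001, -0.001, 0, 0, 0, 1], [0.035, -0.002, -0.001, 0, 0, 0, 1], [0.055, -0.002, -0.001, 0, 0, 0, 1], [0.075, -0.002, -0.001, -0.003, 0, 0, 1], [0.09, -0.002, -0.001, -0.003, 0, 0, 1], [0.1, -0.002, -0.001, -0.003, 0, 0, 1], [0.107, -0.002, -0.001, -0.003, 0, 0, 1], [0.112, -0.002, -0.001, -0.003, 0, 0, 1], [0.114, -0.002, -0.001, -0.003, 0, 0, 1], [0.114, -0.002, -0.001, -0.003, 0, 0, 1]])

```text
time: 16.3
ee_pos: [0.5773, 0.0097, 0.115]
tool_rot: [1.54, 0.588, -0.922]
wrist_force: [-0.0, 0.2, -1.9]
grip_width: 0.032
```

```bash
python3 - <<'E'
from h import *
s=robot.sense();print(s['ee_pos'],s['wrist_force'],s['grip_width'])
print("to home",delta(L((.010,.029,.0788)),toolR(RL,0)))
C=cam("wrist"); im=snapshot("wrist"); T=R.from_rotvec(s['tool_rot']).as_matrix()
def g(x,y,z): return s['ee_pos']+T@np.array([.0708-z,x-.002,-(y-.029)])
o=(200,100);k=5
for n,P in (("orange leg end",g(.002,.08,.06)),("orange plain end",g(.06,.08,.004)),("blue end",L((.006,.08,.064))),("blue plain",L((.064,.08,.008))),("liner end",L((.002,.08,.06)))): print(n,(proj(C,P)-o)*k)
cv2.imwrite("pics/w13.png",np.clip(cv2.resize(im[100:210,200:350],None,fx=5,fy=5,interpolation=cv2.INTER_CUBIC)*1.6,0,255).astype(np.uint8))
E
```

```text
[0.5773 0.0097 0.115 ] [-0.0384  0.2311 -1.8763] 0.03198202477282626
to home (array([ 0.0158, -0.0066,  0.0015]), array([ 0.0008, -0.001 , -0.0014]))
orange leg end [315.1323 228.4017]
orange plain end [702.8676 192.7992]
blue end [228.0587 225.4589]
blue plain [602.3998 194.2443]
liner end [197.9374 222.4675]
```

View pics/w13.png

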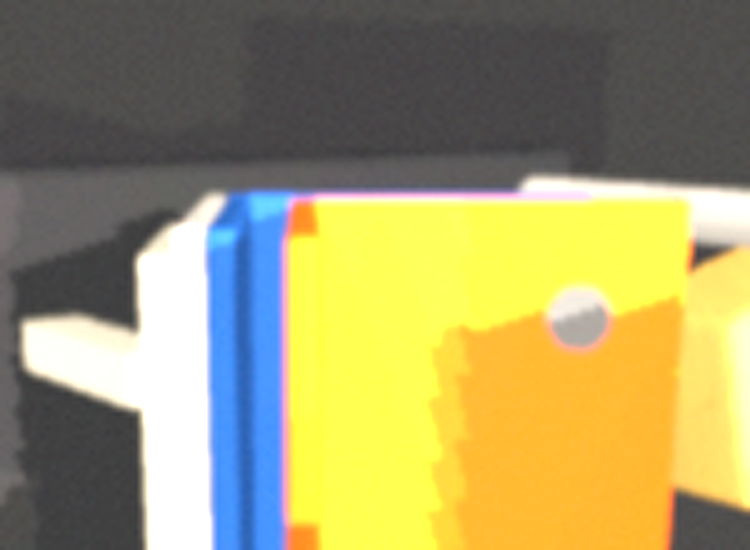

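The relative ends match within about 1 mm. I'll lower orange to just short of home.

move_arm(moves=[[0.003, 0, 0.0005, 0, 0, 0, 1], [0.006, 0, 0.0005, 0, 0, 0, 1], [0.009, -0.001, 0.0005, 0, 0, 0, 1], [0.011, -0.002, 0.0005, 0, 0, 0, 1], [0.013, -0.003, 0.0005, 0, 0, 0, 1], [0.0145, -0.004, 0.0005, 0, 0, 0, 1], [0.0155, -0.005, 0.0005, 0, 0, 0, 1], [0.0165, -0.005, 0.0005, 0, 0, 0, 1], [0.0165, -0.005, 0.0005, 0, 0, 0, 1], [0.0165, -0.005, 0.0005, 0, 0, 0, 1]])

```text
time: 17.35
ee_pos: [0.5818, 0.0079, 0.0989]
tool_rot: [1.54, 0.589, -0.923]
wrist_force: [-12.6, -1.4, 9.1]
grip_width: 0.035
```

```bash
python3 - <<'E'
from h import *
s=robot.sense();print(s['ee_pos'],RL.T@s['wrist_force'],s['torque'],s['grip_width'])
print("to home",delta(L((.010,.029,.0788)),toolR(RL,0)))
E
```

```text
[0.5818 0.0079 0.0989] [-4.577  -4.1839 14.2761] [ 0.0294  1.1232 -0.2389] 0.034560158223495833
to home (array([-0.0001, -0.0013,  0.0008]), array([ 0.0009, -0.0006, -0.0008]))
```

move_arm(moves=[[-0.001, 0, 0, 0, 0, 0, 1], [-0.001, -0.001, 0, 0, 0, 0, 1], [-0.001, -0.0015, 0, 0, 0, 0, 1], [-0.001, -0.002, 0, 0, 0, 0, 1], [-0.001, -0.0025, 0, 0, 0, 0, 1], [-0.001, -0.003, 0, 0, 0, 0, 1], [-0.001, -0.003, 0, 0, 0, 0, 1], [-0.0005, -0.003, 0, 0, 0, 0, 1], [-0.0005, -0.003, 0, 0, 0, 0, 1], [-0.0005, -0.003, 0, 0, 0, 0, 1]])

```text
time: 18.35
ee_pos: [0.5807, 0.0083, 0.0982]
tool_rot: [1.541, 0.586, -0.92]
wrist_force: [3.7, -2.2, 4.8]
grip_width: 0.03
```

```bash
python3 - <<'E'
from h import *
s=robot.sense();print(s['ee_pos'],RL.T@s['wrist_force'],s['torque'],s['grip_width'])
print("to home",delta(L((.010,.029,.0788)),toolR(RL,0)))
C=cam("wrist"); im=snapshot("wrist")
cv2.imwrite("pics/w14.png",np.clip(cv2.resize(im[100:210,200:350],None,fx=5,fy=5,interpolation=cv2.INTER_CUBIC)*1.6,0,255).astype(np.uint8))
cv2.imwrite("pics/s14.png",np.clip(1.5*np.hstack([cv2.resize(snapshot("scene")[130:230,170:270],None,fx=4,fy=4),cv2.resize(snapshot("side")[150:250,250:350],None,fx=4,fy=4)]),0,255).astype(np.uint8))
E
```

```text
[0.5807 0.0083 0.0982] [ 6.1427 -1.3058  1.6151] [-0.3496 -0.6933  0.0524] 0.03013069068390657
to home (array([-0.    ,  0.0002,  0.0009]), array([ 0.0007, -0.0011, -0.0042]))
```

View pics/w14.png

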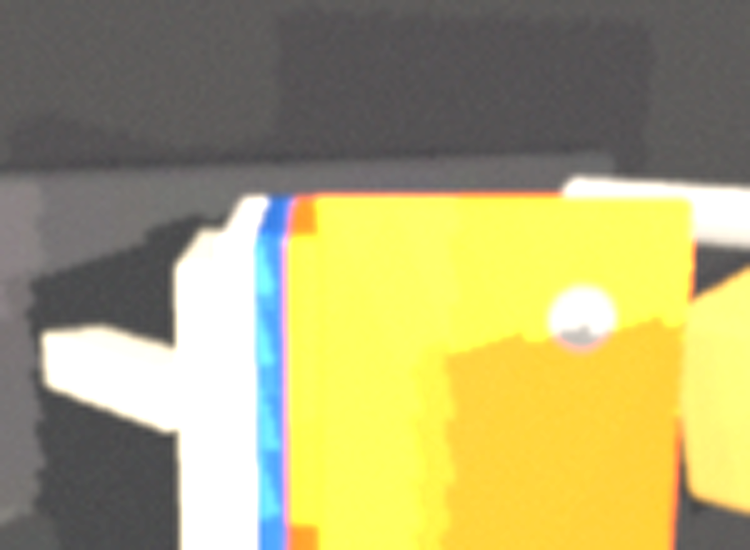

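View pics/s14.png

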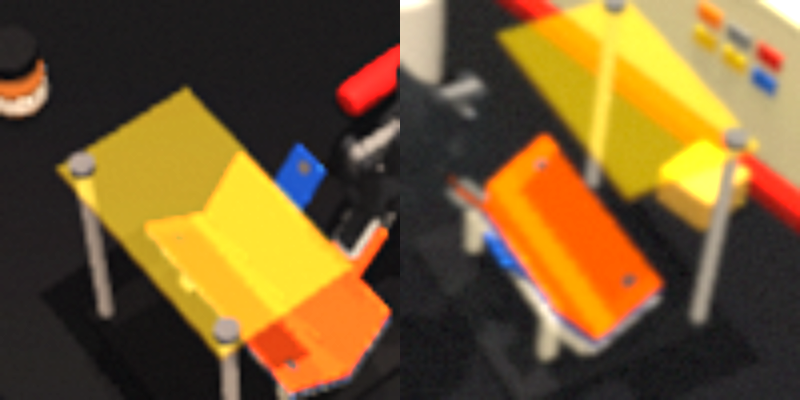

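Orange is seated, with contact force along both legs and the ends level at row ~235 of the crop. Release and back out.

move_arm(moves=[[0, 0.0005, 0, 0, 0, 0, 0.9], [0, 0.0005, 0, 0, 0, 0, 0.7], [0, 0.0005, 0, 0, 0, 0, 0.5], [0, 0.0005, 0, 0, 0, 0, 0.5], [0, 0.0005, 0, 0, 0, 0, 0.5], [-0.01, 0.0005, 0, 0, 0, 0, 0.5], [-0.025, 0.0005, 0, 0, 0, 0, 0.5], [-0.045, 0.0005, 0, 0, 0, 0, 0.5], [-0.07, 0.0005, 0, 0, 0, 0, 0.5], [-0.1, 0.0005, 0, 0, 0, 0, 0.5]])

```text
time: 19.5
ee_pos: [0.5231, 0.0217, 0.1799]
tool_rot: [1.54, 0.589, -0.923]
wrist_force: [0.7, -0.0, 0.1]
grip_width: 0.506
```

move_arm(moves=[[-0.03, 0, 0, 0, 0, 0, 0.5], [-0.06, 0, 0, 0, 0, 0, 0.5], [-0.08, 0, 0, 0, 0, 0, 0.5], [-0.09, 0, 0, 0, 0, 0, 0.5], [-0.09, 0, 0, 0, 0, 0, 0.5], [-0.09, 0, 0, 0, 0, 0, 0.5], [-0.09, 0, 0, 0, 0, 0, 0.5], [-0.09, 0, 0, 0, 0, 0, 0.5], [-0.09, 0, 0, 0, 0, 0, 0.5], [-0.09, 0, 0, 0, 0, 0, 0.5]])

```text
time: 20.5
ee_pos: [0.4739, 0.0331, 0.2526]
tool_rot: [1.54, 0.589, -0.923]
wrist_force: [-0.6, -0.5, -0.3]
grip_width: 0.501
```

```bash
python3 - <<'E'
from h import *
s=robot.sense();print(s['time'],s['ee_pos'],s['wrist_force'],s['grip_width'])
C=cam("wrist"); im=snapshot("wrist"); B=cam("side"); A=cam("scene"); si=snapshot("side"); sc=snapshot("scene")
c=lambda im,x,y,w,h,k: np.clip(1.5*cv2.resize(im[y:y+h,x:x+w],None,fx=k,fy=k,interpolation=cv2.INTER_CUBIC),0,255).astype(np.uint8)
cv2.imwrite("pics/w15.png",c(im,200,40,130,200,3)); cv2.imwrite("pics/b15.png",c(si,255,175,75,70,8)); cv2.imwrite("pics/a15.png",c(sc,190,150,90,90,6))
pts=(("liner+y",(.002,.08,.06)),("blue+y",(.006,.08,.064)),("or+y",(.010,.08,.068)),("or-y",(.010,-.08,.068)),("ortab+",(.010,.047,.108)),("ortab-",(.010,.017,.108)),("btab+",(.006,-.017,.104)),("btab-",(.006,-.047,.104)),("or gentle+",(.068,.08,.012)),("or gentle-",(.068,-.08,.012)),("liner-y corner",(0,-.08,0)))
for n,q in pts: print(n,"w",((proj(C,L(q))-(200,40)+.5)*3).round(),"side",((proj(B,L(q))-(255,175)+.5)*8).round(),"scene",((proj(A,L(q))-(190,150)+.5)*6).round())
E
```

```text
20.5 [0.4739 0.0331 0.2526] [-0.6035 -0.4818 -0.2958] 0.5007232280402439
liner+y w [170. 275.] side [ 54. 136.] scene [465. 363.]
blue+y w [180. 275.] side [ 57. 124.] scene [464. 358.]
or+y w [190. 276.] side [ 59. 112.] scene [463. 353.]
or-y w [188. 638.] side [282. 426.] scene [240. 112.]
ortab+ w [190. 373.] side [ 47. 129.] scene [458. 234.]
ortab- w [190. 452.] side [ 87. 186.] scene [415. 188.]
btab+ w [179. 534.] side [131. 266.] scene [368. 143.]
btab- w [179. 605.] side [174. 328.] scene [326.  98.]
or gentle+ w [313. 271.] side [250.  69.] scene [318. 468.]
or gentle- w [300. 588.] side [482. 370.] scene [ 99. 218.]
liner-y corner w [169. 578.] side [345. 508.] scene [191. 219.]
```

View pics/w15.png

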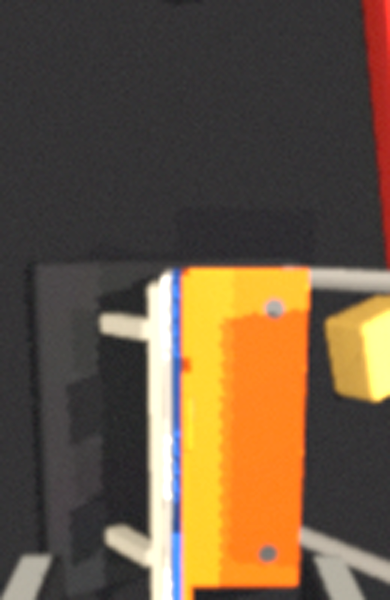

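View pics/b15.png

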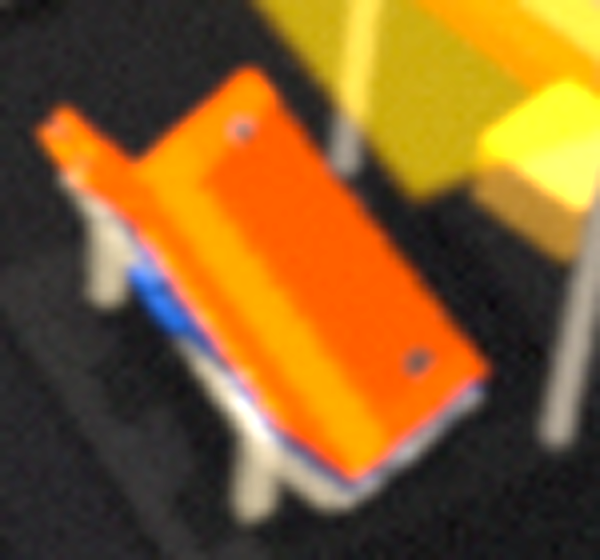

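View pics/a15.png

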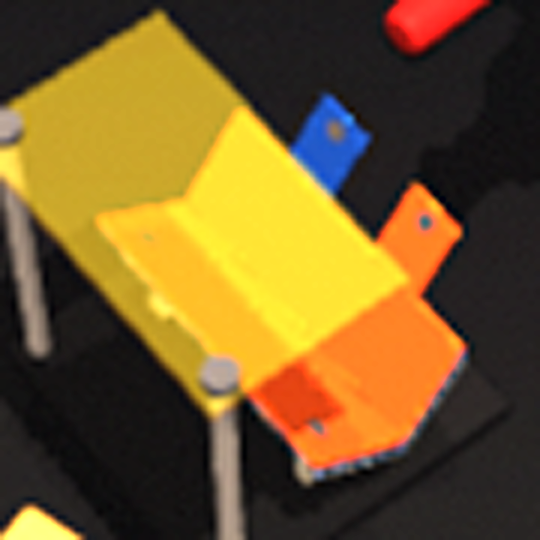

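All projected corners agree with the images within about 1–2 px. I'll check the bystanders, then hand in.

```bash
python3 - <<'E'
from h import *
a=cv2.imread("pics/scene0.png").astype(int)
b=snapshot("scene").astype(int)
for n,(x,y) in dict(jar=(173,149),tin=(395,228),bottle=(296,273),carrier=(142,180),beaker=(320,166),driver=(272,143),weight=(198,245)).items():
    h=14; print(n,np.abs(a-b)[y-h:y+h,x-h:x+h].mean().round(1))
cv2.imwrite("pics/end.png",b.astype(np.uint8))
print(robot.job_done())
E
```

```text
jar 8.5
tin 5.1
bottle 0.5
carrier 0.3
beaker 1.9
driver 6.4
weight 0.6
the job is handed in; nothing more can be done
None
```

View pics/end.png

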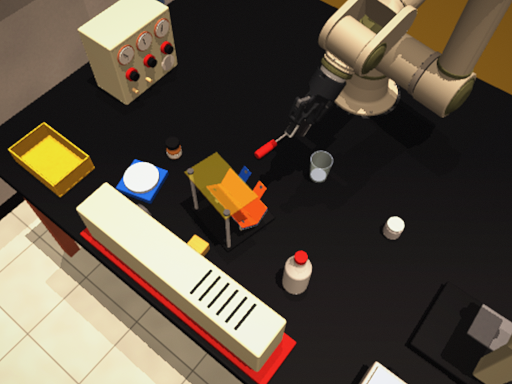

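The job is handed in, at about 20.6 s of the 61 s allowed. Blue is nested in the aluminium section and orange in blue, each with its tabbed leg on the steep side. I carried each guard by its tab, tilted it 35° and lowered it in from the steep side. I then pressed it gently along both legs, with at most about 21 N at the wrist, and released it.

**Seating:** in the last pictures the tab and leg corners of both guards lie within 1–2 px (about 2–4 mm) of where a fully seated, flush stack should appear. The side and wrist views were close-range and agreed. The gripper stands clear of everything, and the wrist force was near zero.

**Bystanders:** the last scene picture shows every bystander upright and where it stood. In a before/after image difference, the jar, driver and tin patches changed somewhat. I put that down to the guards having left and to the arm's changed position and shadow. I did not re-measure their positions.

**Corrections on the way:** blue was 4.5 mm off flush before seating, and orange was gripped about 3 mm off its tab centre along y. Both were corrected, and no check failed after that. The hand-in reports no verdict.

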